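Assemble a digestion vessel in its stand

TASK

Put together the digestion vessel upright in the recess of the round metal stand, one part at a time and letting go of each before the next: first the wide grey jacket, then the tall white liner down inside it, then the cover plugged into the liner's mouth, and last the steel ring laid flat on the cover's flange, around its grip. Every part must sit fully home. Leave the short liner, the amber jar and the little vial where they are.

Things in the scene. Friction and masses are not known exactly. Their poses are not given: they have to be found in the camera images.
- stand: Fixed round steel stand, low: a disc 110 mm across and 6 mm thick carrying a raised lip (outer diameter 88, inner 76) whose top is 16 mm above the bench. The recess inside the lip is 76 mm across and its floor is 6 mm above the bench. Origin on the axis at the underside (bench level); z up.
- jacket: Loose grey plastic cup with thick wall, upright, mouth up, empty: outer diameter 66, bore 56, height 90, floor 6 mm thick. About 0.3 kg. Origin at the centre of its underside; z along its axis, up. It stands in the stand's recess with its origin 6 mm above the stand's origin.
- liner: Loose tall white plastic cup, upright, mouth up, empty: outer diameter 48, bore 40, height 120, floor 6 mm thick. About 0.12 kg. Origin at the centre of its underside; z along its axis, up. Standing on the jacket's floor its origin is 6 mm above the jacket's origin and its top 36 mm stand out of the jacket.
- cover: Loose white plastic cover, right way up, height 50 in all: from below a plug 32 across (foot slightly tapered) and 14 long, on which it stands; a flange 60 across from 14 to 20 mm; a boss 38 across from 20 to 26 mm; and a bar grip 34 long (along its x), 12 thick (along its y) from 26 to 50 mm. About 0.1 kg. Origin at the centre of the underside of the plug; z up. When home, the flange lies on the liner's rim and the origin is 106 mm above the liner's origin.
- ring: Loose flat steel ring lying on the bench: outer diameter 66, bore 48, height 16. About 0.09 kg. Origin at the centre of its underside; z up. When home it lies on the cover's flange with its origin 20 mm above the cover's origin, round the boss and grip.
- short_liner: Loose short white plastic cup, a spare that is not used: outer diameter 48 and bore 40 like the tall liner, but only 60 high. Origin at the centre of its underside. Leave it alone.
- jar: Loose amber glass jar with a white cap, 52 across, 55 high, a bystander. Origin at the centre of its underside. Leave it alone.
- vial: Loose small clear glass vial with a grey cap, 28 across, 50 high, a bystander standing among the others. Origin at the centre of its underside. Leave it alone.
Not all that is in view belongs to the job. What is shaped like the jacket but purple is not meant.

How it is judged:
On the way, in this order (a step that is already met when the one before it is completed fails the run):
1. the jacket stands in the stand's recess and is let go (z of jacket in the frame of stand between 0.002 and 0.01 m and horizontal distance between jacket and stand below 0.01 m and angle between jacket's own z axis and vertical below 0.1 rad and contact force between jacket and the fingers below 0.1 N and linear speed of jacket below 0.03 m/s), for 0.2 s.
2. the tall liner stands on the floor of the jacket and is let go (z of liner in the frame of jacket between 0.002 and 0.01 m and horizontal distance between liner and jacket below 0.009 m and angle between liner's own z axis and vertical below 0.1 rad and contact force between liner and the fingers below 0.1 N and linear speed of liner below 0.03 m/s), for 0.2 s.
3. the cover is plugged into the liner, its flange on the liner's rim, and is let go (z of cover in the frame of liner between 0.102 and 0.11 m and horizontal distance between cover and liner below 0.009 m and angle between cover's own z axis and vertical below 0.1 rad and contact force between cover and the fingers below 0.1 N and linear speed of cover below 0.03 m/s), for 0.2 s.
4. the ring lies on the cover's flange, around its grip, and is let go (z of ring in the frame of cover between 0.016 and 0.024 m and horizontal distance between ring and cover below 0.01 m and angle between ring's own z axis and vertical below 0.1 rad and contact force between ring and the fingers below 0.1 N and linear speed of ring below 0.03 m/s), for 0.2 s.
At the end, for the whole second after the job is handed in: Jacket in the stand's recess (axes within 10 mm), tall liner on its floor (9 mm), cover's flange on the liner's rim (9 mm), ring on the flange (10 mm); each height within 4 mm of home, each upright to 0.1 rad, released, at rest (all of step 1 and all of step 2 and all of step 3 and all of step 4); the robot touches nothing.
It fails at once if the short liner, the jar or the vial is moved more than 30 mm (distance of any of short_liner, jar, vial from where it was at the start of the episode above 0.03 m).
It also fails if it takes over 125 s, if anything falls off the work surface, if the arm or the gripper's body presses on something with over 40 N, if the wrist force passes 120 N, or if a joint passes its speed limit or range.

ROBOT

A 6-joint arm with a two-finger parallel gripper is mounted at the origin on the work surface. World frame = base frame: x ahead of the robot, y to its left, z up, the work surface at z = 0. Lengths are in m, angles in rad, forces in N, time in s.
With the tool pointing down it reaches from about 0.35 to 0.975 m from the base axis. Payload 4.9 kg.
Tool frame: the origin (TCP) lies at the very end of the fingers, on their centre line; the grasp point (between the pads) lies 19 mm behind it; z points along the fingers, y is the line along which they close (so a half turn about z gives the same grasp; the last joint's range is limited). The gripper opens to 85 mm and grips with 20 to 120 N. Pads are 22 mm wide; open, the fingers measure 114 mm over their backs; the gripper's body (76 mm by 85 mm) begins 54 mm behind the grasp point. The pads swing forward as they close: fully open they stand 13 mm farther back than shut.
Start: joints at [1.059, 0.053, 1.613, -0, 1.476, -0.119], TCP at [0.239, 0.577, 0.231] pointing down, gripper open.
Joint ranges: [-3.01, 3.01], [-1.01, 2.22], [0.06, 2.58], [-1.02, 4.17], [0.09, 2.62], [-3.14, 3.14]. Speed limits (rad/s): [2.57, 2.57, 3.14, 3.14, 3.14, 3.14].

INTERFACE

Orientations are given as a unit quaternion [w, x, y, z].
In Python, from plant import manip gives the robot as it stands.
- The arm moves only by the tool move_arm, never from a script. Its argument "plan" is a list that holds one entry, the list of rows, each a list of 7 numbers: the shift along the tool's x, y, z as a fraction of full scale, then the turn, a rotation vector about the tool's x, y, z as a fraction of full scale, then the closure, from 0 (fully open) to 1 (shut). In form: [[[dx, dy, dz, wx, wy, wz, fingers], ...]]. A call has exactly 10 rows; each row shifts and turns the commanded pose from where the row before left it, along the tool's axes as they then stand; what a row does not reach is not made up. Full scale, the value 1, is 0.12 m for a shift and 0.15 rad for a turn. A row lasts 1/8 s, in which the tool goes at most 62.5 mm and 10.7 degrees, less where a joint would pass 70% of its speed; a pose out of reach is approached as far as the arm can. A call with a number of a shift or a turn outside -1 to 1 is refused whole. A call with a gripper value outside its range is refused whole. The fingers move at their own pace and stop on an object; the grip force is fixed at half the most. Time passes only in rows, so rows that do not move let the fingers close, or fill a call up. It gives the time, the measured TCP pose, the force, the opening and the grip force at its end, in the units of the state.
- manip.state(): the state, without advancing time (a new reading comes with each control period).
- manip.grab_frame(name): name is "scene" or "top" or "wrist"; returns a dict with "pixels" (480x640x3 uint8, blue, green, red), "depth" (480x640 float32, m along the optical axis (not along the pixel's ray), 0 where there is no reading), "vfov" (degrees; the focal length in pixels is half the picture's height over the tangent of half this angle, whatever the lens; pixels are square), "cx", "cy" (the principal point, pixels), "view" (4x4, takes a point from world to camera coordinates). Camera axes: x right, y down, z forward; pixel columns grow to the right and rows downward; lengths in m; the calibration is good to about 2 mm. A picture is of the moment at which its call begins.
- manip.job_done(): hands the job in; it is judged then, once.
The state is a dict: "time": time; "joint_pos": joint angles; "joint_vel": joint speeds; "joint_efforts": joint torques, N m; "tool_pos": TCP position; "tool_rot": TCP orientation; "contact_force": force on the tool from outside, world axes, zero at the start; "ft_torque": the same for the moment, N m; "gripper_width": opening from 0.0 (shut) to 1.0 (fully open); "grasp_force": force on a finger pad.
Only numpy, scipy, OpenCV 4.12 (cv2) and the standard library are available. Lean on these libraries where they do the work, as an engineer would, in place of code of your own. Each camera call takes 0.05 s, during which the arm holds its last target. There are 200 camera calls.

## Working session

There is one attempt and no reset: what is moved stays moved. The work goes in short steps, Python scripts to look and compute and a tool call to move; the robot and the scene stay as the last step left them, time stands still between calls to the robot, and variables do not carry over. Pictures are saved under pics/ and viewed, at most 14 in all, crops included, and the job is handed in when it is done.

Besides the shell and the picture viewer there is one more tool, called after "Emit:" as name(argument=value, ...) on one line, values as JSON. move_arm: Moves the arm, as the interface text tells. Its arguments: {"type":"object","properties":{"plan":{"type":"array"}},"required":["plan"]}

```bash
ls; mkdir -p pics
cat > h.py <<'E'
import numpy as np, cv2
from plant import manip
def grab(n):
    f=manip.grab_frame(n); h=f["pixels"].shape[0]
    f["f"]=h/2/np.tan(np.radians(f["vfov"])/2); return f
def cloud(f):
    d=f["depth"]; v,u=np.mgrid[:d.shape[0],:d.shape[1]]
    c=np.stack([(u-f["cx"])/f["f"]*d,(v-f["cy"])/f["f"]*d,d],-1)
    V=np.array(f["view"]); return (c-V[:3,3])@V[:3,:3]   # R^T (c-t)
def ray(f,u,v,z):
    V=np.array(f["view"]);R=V[:3,:3];o=-R.T@V[:3,3]
    d=R.T@np.array([(u-f["cx"])/f["f"],(v-f["cy"])/f["f"],1]); return o+d*(z-o[2])/d[2]
E
python3 - <<'E'
from h import *
print(manip.state())
for n in("top","scene"):
    f=grab(n); cv2.imwrite(f"pics/{n}0.png",f["pixels"]); np.savez(f"{n}0.npz",**f)
    print(n,f["vfov"],f["cx"],f["cy"],np.round(f["view"],3).tolist(),(f["depth"]>0).mean())
E
```

```text
pics
{'time': 0.0, 'joint_pos': array([ 1.05897612e+00,  5.33788327e-02,  1.61432203e+00,  4.20875015e-06,
        1.47601017e+00, -1.18992779e-01]), 'joint_vel': array([-0.00038622, -0.00052755, -0.00064003, -0.00054843, -0.00219723,
        0.00048792]), 'joint_efforts': array([-2.21793540e-03, -3.93666101e+01, -3.70184398e+01, -2.65634244e-04,
        6.73033472e-03, -2.60067935e-06]), 'tool_pos': array([0.23893092, 0.57683616, 0.23003267]), 'tool_rot': array([-3.30555130e-04,  1.95153348e-01,  9.80772170e-01, -1.00629044e-03]), 'contact_force': array([-0.5418821 ,  0.23457149, -0.81994442]), 'ft_torque': array([-0.03602246, -0.01578405, -0.01259218]), 'grasp_force': 0.0, 'gripper_width': 0.9995290118013956}
top 45.554356955386275 331.2613315307568 233.1755830225419 [[0.005, -1.0, 0.027, 0.031], [-0.994, -0.008, -0.11, 0.592], [0.11, -0.026, -0.994, 1.21], [0.0, 0.0, 0.0, 1.0]] 0.996005859375
scene 57.33883322575451 324.17626857859295 239.0007372308485 [[-0.267, 0.964, 0.004, 0.124], [0.614, 0.174, -0.77, -0.327], [-0.743, -0.203, -0.638, 1.257], [0.0, 0.0, 0.0, 1.0]] 0.9960611979166667
```

View pics/top0.png

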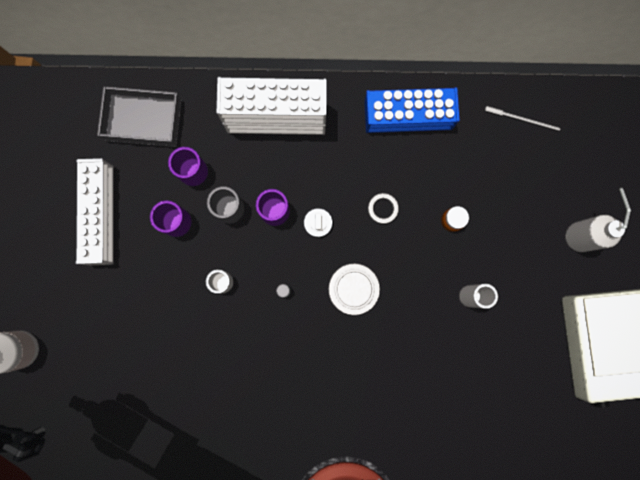

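View pics/scene0.png

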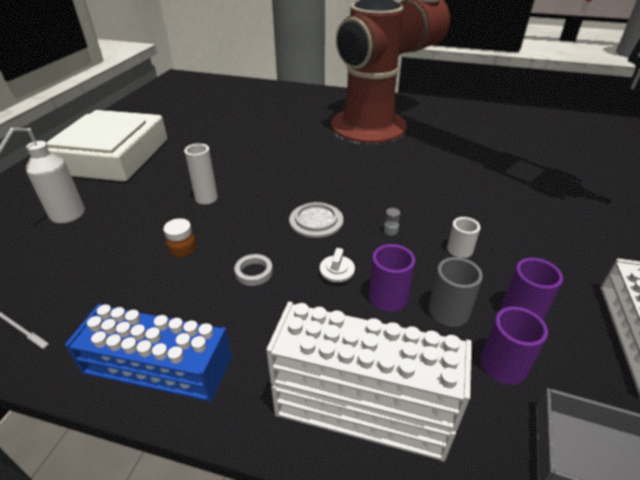

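The top view shows the grey jacket at (223,204) between purple cups at (185,163), (168,217) and (272,207). The cover is at (318,222), ring (383,208), stand (354,289), tall liner (483,296), short liner (219,282), vial (283,291) and jar (456,218).

Run:
```python
from h import *
f=dict(np.load("top0.npz")); P=cloud(f)
V,U=np.mgrid[:480,:640]
for n,u,v,zt in [("jacket",223,204,.09),("p1",185,163,.09),("p2",168,217,.09),("p3",272,207,.09),("short",219,282,.06),("liner",483,296,.12),("cover",318,222,.02),("ring",383,208,.016),("stand",354,289,.016),("vial",283,291,.05),("jar",456,218,.055)]:
    m=(np.hypot(U-u,V-v)<32)&(abs(P[...,2]-zt)<.005)
    _,l=cv2.connectedComponents(m.astype(np.uint8)); k=l[max(v-25,0):v+26,u-25:u+26]; k=k[k>0]
    i=np.bincount(k).argmax(); vv,uu=np.nonzero(l==i)
    q=P[l==i]; (c,r)=cv2.minEnclosingCircle(q[:,:2].astype(np.float32))
    (cu,cv_),r2=cv2.minEnclosingCircle(np.stack([uu,vv],1).astype(np.float32))
    print(n,len(q),"cloud",np.round(c,3),"d",round(2*r,3),"ray",ray(f,cu,cv_,zt)[:2].round(3),"z",np.median(q[:,2]).round(3))
# grip bar
m=(np.hypot(U-318,V-222)<20)&(P[...,2]>.04)&(P[...,2]<.06); q=P[m][:,:2].astype(np.float32)
print("grip",len(q),cv2.minAreaRect(q))
```

```text
jacket 232 cloud [0.648 0.262] d 0.066 ray [0.647 0.262] z 0.09
p1 245 cloud [0.731 0.345] d 0.068 ray [0.731 0.344] z 0.09
p2 243 cloud [0.617 0.378] d 0.067 ray [0.617 0.377] z 0.09
p3 230 cloud [0.644 0.161] d 0.066 ray [0.643 0.161] z 0.09
short 130 cloud [0.485 0.273] d 0.048 ray [0.484 0.273] z 0.06
liner 159 cloud [ 0.457 -0.273] d 0.049 ray [ 0.457 -0.272] z 0.12
cover 333 cloud [0.616 0.064] d 0.06 ray [0.616 0.064] z 0.021
ring 321 cloud [ 0.65 -0.08] d 0.067 ray [ 0.649 -0.08 ] z 0.016
stand 324 cloud [ 0.469 -0.019] d 0.094 ray [ 0.469 -0.019] z 0.016
vial 122 cloud [0.467 0.138] d 0.027 ray [0.467 0.138] z 0.051
jar 352 cloud [ 0.626 -0.236] d 0.048 ray [ 0.625 -0.236] z 0.056
grip 83 ((0.6160917282104492, 0.06429523974657059), (0.03407837077975273, 0.008642280474305153), 0.5422263741493225)
```

```bash
cat > go.py <<'E'
import sys
from h import *
from scipy.spatial.transform import Rotation as R
def need(x,y,z,yaw=None):
    s=manip.state(); q=s["tool_rot"]; r=R.from_quat(q[[1,2,3,0]]); M=r.as_matrix()
    d=M.T@(np.array([x,y,z])-s["tool_pos"])/.12
    a=np.degrees(np.arctan2(M[1,1],M[0,1]))
    tgt=a if yaw is None else a+((yaw-a+90)%180-90)
    T=np.radians(tgt); Y=np.array([np.cos(T),np.sin(T),0]);Z=np.array([0,0,-1.]);X=np.cross(Y,Z)
    w=(r.inv()*R.from_matrix(np.stack([X,Y,Z],1))).as_rotvec()/.15
    print("t",round(s["time"],2),"tcp",s["tool_pos"].round(4),"yaw",a.round(1),"shift",d.round(3),"turn",w.round(3),"w",round(s["gripper_width"],3),"F",s["contact_force"].round(1),"g",round(s["grasp_force"],1))
need(*[float(v) for v in sys.argv[1:]])
E
python3 go.py .648 .262 .18 67.5
```

```text
t 0.1 tcp [0.239  0.5769 0.2302] yaw 67.5 shift [-4.154 -1.119  0.419] turn [-0.012 -0.001 -0.   ] w 0.998 F [-0.5  0.9  0.6] g 0.0
```

Emit:
move_arm(plan=[[[-0.41, -0.11, 0.04, 0, 0, 0, 0], [-0.41, -0.11, 0.04, 0, 0, 0, 0], [-0.41, -0.11, 0.04, 0, 0, 0, 0], [-0.41, -0.11, 0.04, 0, 0, 0, 0], [-0.41, -0.11, 0.04, 0, 0, 0, 0], [-0.42, -0.11, 0.04, 0, 0, 0, 0], [-0.42, -0.11, 0.04, 0, 0, 0, 0], [-0.42, -0.11, 0.04, 0, 0, 0, 0], [-0.42, -0.12, 0.04, 0, 0, 0, 0], [-0.42, -0.12, 0.04, 0, 0, 0, 0]]])

```text
time: 1.35
tool_pos: [0.6487, 0.2613, 0.1824]
tool_rot: [-0.0, 0.195, 0.981, -0.0]
contact_force: [-0.2, 0.9, -0.6]
gripper_width: 0.997
grasp_force: 0.0
```

```bash
python3 - <<'E'
from h import *
f=grab("wrist"); cv2.imwrite("pics/w1.png",f["pixels"]); P=cloud(f)
m=(abs(P[...,2]-.09)<.005).astype(np.uint8)
n,l,st,c=cv2.connectedComponentsWithStats(m)
for i in range(1,n):
    if st[i,4]>300:
        cc,r=cv2.minEnclosingCircle(P[l==i][:,:2].astype(np.float32)); print(st[i],np.round(cc,4),round(2*r,4))
E
python3 go.py .648 .262 .045 67.5
```

```text
[ 425   66  117  119 3580] [0.6186 0.3755] 0.0663
[ 267  196  103  100 2601] [0.6496 0.2597] 0.0662
[ 125  249  102   88 2254] [0.6453 0.1589] 0.0665
[ 430  263  101   89 2050] [0.7325 0.3428] 0.0669
t 1.4 tcp [0.6528 0.2563 0.1814] yaw 67.2 shift [0.058 0.032 1.136] turn [-0.019  0.019 -0.033] w 1.001 F [-0.2 -3.5 -0.2] g 0.0
```

View pics/w1.png

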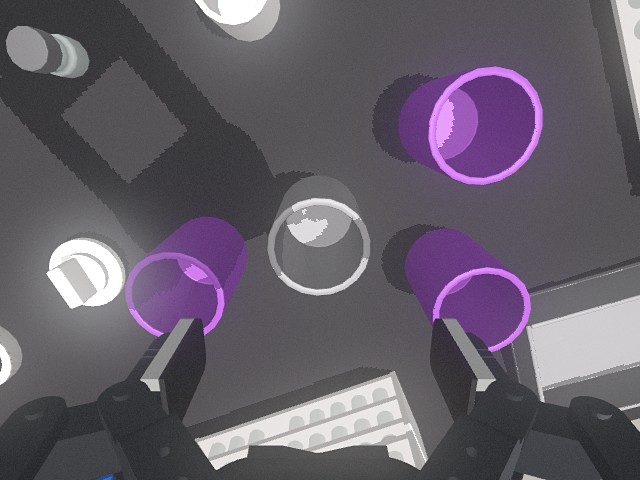

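The wrist view shows the grey jacket rim at (319,246), with purple cups at both sides and room for the fingers. Descending.

Emit:
move_arm(plan=[[[0, 0, 0.05, 0, 0, 0, 0], [0, 0, 0.1, 0, 0, 0, 0], [0, 0, 0.15, 0, 0, 0, 0], [0, 0, 0.15, 0, 0, 0, 0], [0, 0, 0.1, 0, 0, 0, 0], [0, 0, 0.05, 0, 0, 0, 0], [0, 0, 0.02, 0, 0, 0, 0], [0, 0, 0, 0, 0, 0, 0], [0, 0, 0, 0, 0, 0, 0], [0, 0, 0, 0, 0, 0, 0]]])

```text
time: 2.65
tool_pos: [0.6482, 0.2627, 0.1095]
tool_rot: [0.0, 0.195, 0.981, 0.0]
contact_force: [0.6, 0.3, -0.1]
gripper_width: 1.0
grasp_force: 0.0
```

```bash
cat > rims.py <<'E'
import sys
from h import *
z=float(sys.argv[1]); tol=float(sys.argv[2]) if len(sys.argv)>2 else .004
f=grab(sys.argv[3] if len(sys.argv)>3 else "wrist"); P=cloud(f)
n,l,st,c=cv2.connectedComponentsWithStats((abs(P[...,2]-z)<tol).astype(np.uint8))
for i in range(1,n):
    if 150<st[i,4]<60000:
        q=P[l==i]; cc,r=cv2.minEnclosingCircle(q[:,:2].astype(np.float32)); print(st[i],np.round(cc,4),"d",round(2*r,4),"z",np.median(q[:,2]).round(4))
E
python3 rims.py .09; python3 go.py .648 .262 .045 67.5
```

```text
[ 468   48  172  170 7583] [0.6186 0.3756] d 0.0666 z 0.0902
[ 245  231  143  133 4872] [0.6492 0.2598] d 0.0665 z 0.0904
[  52  302  122  103 2724] [0.6428 0.1584] d 0.0668 z 0.0902
[ 486  322  118   76 2206] [0.7278 0.3477] d 0.0652 z 0.0902
t 2.7 tcp [0.6481 0.2626 0.1094] yaw 67.5 shift [-0.001 -0.006  0.537] turn [ 0.003  0.004 -0.001] w 1.0 F [ 0.8  0.1 -0.7] g 0.0
```

Emit:
move_arm(plan=[[[0, -0.01, 0.08, 0, 0, 0, 0], [0, 0, 0.12, 0, 0, 0, 0], [0, 0, 0.14, 0, 0, 0, 0], [0, 0, 0.1, 0, 0, 0, 0], [0, 0, 0.06, 0, 0, 0, 0], [0, 0, 0.04, 0, 0, 0, 0], [0, 0, 0, 0, 0, 0, 0], [0, 0, 0, 0, 0, 0, 0.5], [0, 0, 0, 0, 0, 0, 1], [0, 0, 0, 0, 0, 0, 1]]])

```text
time: 3.95
tool_pos: [0.6483, 0.2618, 0.0454]
tool_rot: [0.001, 0.195, 0.981, 0.001]
contact_force: [0.2, 1.5, 3.3]
gripper_width: 0.77
grasp_force: 67.5
```

Emit:
move_arm(plan=[[[0, 0, 0, 0, 0, 0, 1], [0, 0, 0, 0, 0, 0, 1], [0, 0, -0.05, 0, 0, 0, 1], [0, 0, -0.1, 0, 0, 0, 1], [0, 0, -0.2, 0, 0, 0, 1], [0, 0, -0.25, 0, 0, 0, 1], [0, 0, -0.25, 0, 0, 0, 1], [0, 0, -0.15, 0, 0, 0, 1], [0, 0, -0.1, 0, 0, 0, 1], [0, 0, 0, 0, 0, 0, 1]]])

```text
time: 5.2
tool_pos: [0.6477, 0.2616, 0.177]
tool_rot: [0.001, 0.195, 0.981, 0.0]
contact_force: [0.1, -0.1, -3.5]
gripper_width: 0.771
grasp_force: 67.5
```

```bash
python3 go.py .469 -.019 .16 67.5;  python3 rims.py .205 .015
```

```text
t 5.2 tcp [0.6477 0.2616 0.177 ] yaw 67.5 shift [ 0.481 -2.73   0.139] turn [ 0.006  0.007 -0.001] w 0.771 F [ 0.1 -0.1 -3.5] g 67.5
[ 167  261  302  127 9988] [0.6418 0.2622] d 0.0943 z 0.2073
[  226   349   184   104 10477] [0.6503 0.2587] d 0.057 z 0.2057
```

Emit:
move_arm(plan=[[[0.02, -0.12, 0.01, 0, 0, 0, 1], [0.05, -0.28, 0.02, 0, 0, 0, 1], [0.07, -0.4, 0.02, 0, 0, 0, 1], [0.07, -0.4, 0.02, 0, 0, 0, 1], [0.07, -0.4, 0.02, 0, 0, 0, 1], [0.07, -0.4, 0.02, 0, 0, 0, 1], [0.06, -0.35, 0.02, 0, 0, 0, 1], [0.05, -0.25, 0.01, 0, 0, 0, 1], [0.02, -0.1, 0, 0, 0, 0, 1], [0, -0.03, 0, 0, 0, 0, 1]]])

```text
time: 6.5
tool_pos: [0.4682, -0.0194, 0.1588]
tool_rot: [-0.0, 0.196, 0.981, 0.0]
contact_force: [0.3, -0.3, -3.3]
gripper_width: 0.772
grasp_force: 68.1
```

```bash
python3 go.py .469 -.019 .053 67.5;  python3 rims.py .016 .004; python3 go.py .469 -.019 .053 67.5
```

```text
t 6.5 tcp [ 0.4682 -0.0194  0.1588] yaw 67.4 shift [-0.005  0.005  0.882] turn [ 0.002 -0.004 -0.007] w 0.772 F [ 0.3 -0.3 -3.3] g 68.1
[500 123  23  39 214] [0.4666 0.1319] d 0.0268 z 0.0164
[ 265  171  117   80 1678] [ 0.4732 -0.0187] d 0.0882 z 0.0164
[557 297  72  63 588] [0.6398 0.1555] d 0.0646 z 0.0161
[  7 302  54  48 462] [ 0.459  -0.2731] d 0.0477 z 0.0161
[449 315  58  20 195] [0.5992 0.0659] d 0.0456 z 0.0177
t 6.55 tcp [ 0.4685 -0.0194  0.159 ] yaw 67.5 shift [-0.003  0.004  0.884] turn [ 0.    -0.002 -0.004] w 0.769 F [-0.2 -0.5 -3.2] g 68.1
```

Emit:
move_arm(plan=[[[-0.01, 0.01, 0.1, 0, 0, 0, 1], [0, 0, 0.18, 0, 0, 0, 1], [0, 0, 0.2, 0, 0, 0, 1], [0, 0, 0.15, 0, 0, 0, 1], [0, 0, 0.1, 0, 0, 0, 1], [0, 0, 0.06, 0, 0, 0, 1], [0, 0, 0.04, 0, 0, 0, 1], [0, 0, 0.03, 0, 0, 0, 1], [0, 0, 0.02, 0, 0, 0, 1], [0, 0, 0, 0, 0, 0, 1]]])

```text
time: 7.8
tool_pos: [0.4704, -0.0185, 0.0538]
tool_rot: [0.0, 0.195, 0.981, 0.0]
contact_force: [-0.6, -0.3, -2.3]
gripper_width: 0.774
grasp_force: 68.1
```

```bash
python3 go.py .470 -.019 .051 67.5;  python3 rims.py .097 .006 top
```

```text
t 7.8 tcp [ 0.4704 -0.0185  0.0538] yaw 67.5 shift [ 0.002 -0.005  0.023] turn [ 0.     0.001 -0.001] w 0.774 F [-0.6 -0.3 -2.3] g 68.1
[  0 333  19  41 265] [0.3395 0.6943] d 0.0788 z 0.0979
```

Lower to contact, release, lift.

Emit:
move_arm(plan=[[[0, 0, 0.02, 0, 0, 0, 1], [0, 0, 0.01, 0, 0, 0, 1], [0, 0, 0, 0, 0, 0, 1], [0, 0, 0, 0, 0, 0, 0], [0, 0, 0, 0, 0, 0, 0], [0, 0, 0, 0, 0, 0, 0], [0, 0, 0, 0, 0, 0, 0], [0, 0, -0.05, 0, 0, 0, 0], [0, 0, -0.15, 0, 0, 0, 0], [0, 0, -0.25, 0, 0, 0, 0]]])

```text
time: 9.1
tool_pos: [0.4698, -0.0184, 0.1049]
tool_rot: [-0.001, 0.195, 0.981, 0.0]
contact_force: [1.0, -1.1, -0.7]
gripper_width: 0.999
grasp_force: 0.0
```

Emit:
move_arm(plan=[[[0, 0, -0.3, 0, 0, 0, 0], [0, 0, -0.3, 0, 0, 0, 0], [0, 0, -0.3, 0, 0, 0, 0], [0, 0, -0.2, 0, 0, 0, 0], [0, 0, -0.1, 0, 0, 0, 0], [0, 0, 0, 0, 0, 0, 0], [0, 0, 0, 0, 0, 0, 0], [0, 0, 0, 0, 0, 0, 0], [0, 0, 0, 0, 0, 0, 0], [0, 0, 0, 0, 0, 0, 0]]])

```text
time: 10.35
tool_pos: [0.4702, -0.0184, 0.2477]
tool_rot: [-0.0, 0.195, 0.981, -0.0]
contact_force: [-0.8, -0.2, 0.3]
gripper_width: 0.998
grasp_force: 0.0
```

```bash
python3 go.py .457 -.273 .21 67.5;  python3 rims.py .096 .004;  python3 rims.py .016 .004; python3 rims.py .096 .004 top
```

```text
t 10.35 tcp [ 0.4702 -0.0184  0.2477] yaw 67.5 shift [-0.71  -2.002  0.314] turn [-0.001 -0.005 -0.   ] w 0.998 F [-0.8 -0.2  0.3] g 0.0
[ 276  182   84   83 1659] [ 0.4726 -0.021 ] d 0.0659 z 0.0964
[ 11 295  54  49 414] [ 0.4591 -0.2741] d 0.048 z 0.096
[  5 316  33  30 320] [ 0.4619 -0.2866] d 0.0342 z 0.0963
[596  64  36  58 333] [0.486  0.2684] d 0.0477 z 0.0161
[ 275  156   91   66 1008] [ 0.4734 -0.019 ] d 0.0884 z 0.0164
[ 289  190   58   42 1562] [ 0.4746 -0.022 ] d 0.0556 z 0.013
[507 257  53  49 296] [0.6376 0.1541] d 0.0633 z 0.0161
[ 70 261  42  37 232] [ 0.4591 -0.274 ] d 0.048 z 0.0159
[ 299  341   59   52 1273] [ 0.6519 -0.0833] d 0.067 z 0.0167
[  0 334  18  40 166] [0.3388 0.6926] d 0.0767 z 0.0964
```

Emit:
move_arm(plan=[[[-0.03, -0.1, 0.01, 0, 0, 0, 0], [-0.08, -0.2, 0.03, 0, 0, 0, 0], [-0.1, -0.3, 0.05, 0, 0, 0, 0], [-0.11, -0.34, 0.05, 0, 0, 0, 0], [-0.11, -0.34, 0.05, 0, 0, 0, 0], [-0.11, -0.31, 0.05, 0, 0, 0, 0], [-0.09, -0.22, 0.04, 0, 0, 0, 0], [-0.06, -0.13, 0.02, 0, 0, 0, 0], [-0.02, -0.05, 0.01, 0, 0, 0, 0], [0, 0, 0, 0, 0, 0, 0]]])

```text
time: 11.75
tool_pos: [0.4577, -0.2715, 0.2109]
tool_rot: [-0.0, 0.195, 0.981, 0.0]
contact_force: [0.5, 0.4, -0.2]
gripper_width: 1.005
grasp_force: 0.0
```

```bash
python3 rims.py .12 .004;  python3 go.py .457 -.2725 .092 67.5
```

```text
[ 278  214   75   73 1532] [ 0.4596 -0.2759] d 0.0482 z 0.1204
t 11.8 tcp [ 0.4578 -0.2712  0.2111] yaw 67.5 shift [ 0.002 -0.013  0.992] turn [0.002 0.    0.003] w 1.002 F [0.1 0.3 0.2] g 0.0
```

Emit:
move_arm(plan=[[[0, -0.01, 0.1, 0, 0, 0, 0], [0, 0, 0.2, 0, 0, 0, 0], [0, 0, 0.24, 0, 0, 0, 0], [0, 0, 0.2, 0, 0, 0, 0], [0, 0, 0.13, 0, 0, 0, 0], [0, 0, 0.08, 0, 0, 0, 0], [0, 0, 0.04, 0, 0, 0, 0], [0, 0, 0, 0, 0, 0, 0], [0, 0, 0, 0, 0, 0, 0.5], [0, 0, 0, 0, 0, 0, 1]]])

```text
time: 13.05
tool_pos: [0.4576, -0.2731, 0.0928]
tool_rot: [0.001, 0.195, 0.981, -0.0]
contact_force: [0.4, 0.1, -0.0]
gripper_width: 0.605
grasp_force: 0.0
```

Emit:
move_arm(plan=[[[0, 0, 0, 0, 0, 0, 1], [0, 0, 0, 0, 0, 0, 1], [0, 0, 0, 0, 0, 0, 1], [0, 0, -0.05, 0, 0, 0, 1], [0, 0, -0.15, 0, 0, 0, 1], [0, 0, -0.3, 0, 0, 0, 1], [0, 0, -0.3, 0, 0, 0, 1], [0, 0, -0.25, 0, 0, 0, 1], [0, 0, -0.1, 0, 0, 0, 1], [0, 0, -0.05, 0, 0, 0, 1]]])

```text
time: 14.3
tool_pos: [0.4571, -0.2727, 0.2364]
tool_rot: [-0.0, 0.195, 0.981, 0.0]
contact_force: [-0.8, 0.4, -1.3]
gripper_width: 0.553
grasp_force: 61.8
```

```bash
python3 go.py .470 -.0185 .235 67.5; python3 rims.py .25 .02
python3 - <<'E'
from h import *
cv2.imwrite("pics/w2.png",grab("wrist")["pixels"])
E
```

```text
t 14.3 tcp [ 0.4571 -0.2727  0.2364] yaw 67.5 shift [0.711 1.998 0.012] turn [ 0. -0. -0.] w 0.553 F [-0.8  0.4 -1.3] g 61.8
[  204   266   229   156 17318] [ 0.451  -0.2718] d 0.0745 z 0.2562
```

View pics/w2.png

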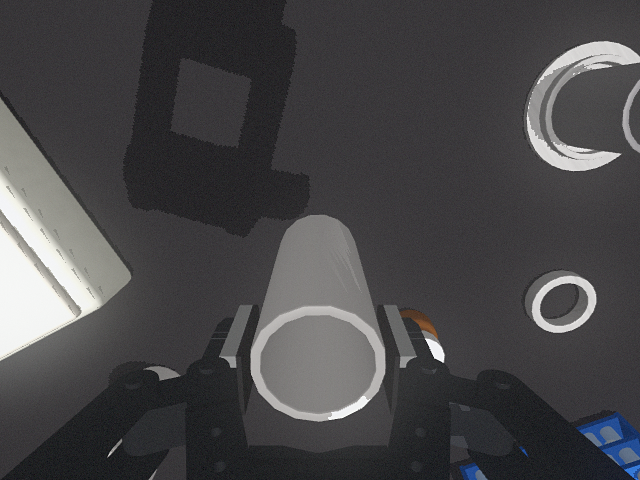

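Liner is held upright, rim centred at pixel (318,363).

Emit:
move_arm(plan=[[[0.03, 0.1, 0, 0, 0, 0, 1], [0.08, 0.2, 0, 0, 0, 0, 1], [0.1, 0.3, 0, 0, 0, 0, 1], [0.11, 0.34, 0, 0, 0, 0, 1], [0.11, 0.34, 0, 0, 0, 0, 1], [0.11, 0.31, 0, 0, 0, 0, 1], [0.09, 0.22, 0, 0, 0, 0, 1], [0.06, 0.13, 0, 0, 0, 0, 1], [0.02, 0.05, 0, 0, 0, 0, 1], [0, 0, 0, 0, 0, 0, 1]]])

```text
time: 15.65
tool_pos: [0.4698, -0.0197, 0.2358]
tool_rot: [-0.0, 0.195, 0.981, -0.0]
contact_force: [0.0, 0.3, -1.2]
gripper_width: 0.545
grasp_force: 61.9
```

```bash
python3 - <<'E'
from h import *
f=grab("wrist"); P=cloud(f); s=manip.state()["tool_pos"]
z0=s[2]+.028
m=(abs(P[...,2]-z0)<.004); m[:, :245]=0; m[:,392:]=0
v,u=np.nonzero(m); c,r=cv2.minEnclosingCircle(np.stack([u,v],1).astype(np.float32)); print("liner px",c,r,ray(f,*c,z0),"tcp",s)
c,r=cv2.minEnclosingCircle(P[m][:,:2].astype(np.float32)); print(c,r)
# jacket rim: circle fit on outer edge points
m=(abs(P[...,2]-.096)<.004)&(np.hypot(P[...,0]-.47,P[...,1]+.019)<.05)
q=P[m][:,:2]; c,r=cv2.minEnclosingCircle(q.astype(np.float32)); print("jacket",len(q),c,2*r, q.min(0),q.max(0))
E
python3 go.py .470 -.0185 .106 67.5
```

```text
liner px (317.79522705078125, 357.39593505859375) 78.8864517211914 [ 0.46796022 -0.02055814  0.26393632] tcp [ 0.469879   -0.02003821  0.23593632]
(0.46947938203811646, -0.021201083436608315) 0.02741304412484169
jacket 1100 (0.47230085730552673, -0.02102620340883732) 0.06589329987764359 [ 0.43952365 -0.05370541] [0.49832102 0.01169125]
t 15.7 tcp [ 0.4699 -0.02    0.2359] yaw 67.5 shift [0.004 0.013 1.083] turn [-0.003 -0.001 -0.004] w 0.545 F [ 0.   0.6 -1.6] g 61.9
```

Emit:
move_arm(plan=[[[-0.01, 0.01, 0.1, 0, 0, 0, 1], [0, 0, 0.2, 0, 0, 0, 1], [0, 0, 0.15, 0, 0, 0, 1], [0, 0, 0.08, 0, 0, 0, 1], [0, 0, 0.08, 0, 0, 0, 1], [0, 0, 0.08, 0, 0, 0, 1], [0, 0, 0.08, 0, 0, 0, 1], [0, 0, 0.08, 0, 0, 0, 1], [0, 0, 0.05, 0, 0, 0, 1], [0, 0, 0, 0, 0, 0, 1]]])

```text
time: 16.95
tool_pos: [0.4711, -0.0189, 0.1275]
tool_rot: [-0.001, 0.195, 0.981, -0.0]
contact_force: [-0.1, -0.3, -1.3]
gripper_width: 0.546
grasp_force: 61.9
```

```bash
python3 go.py .470 -.0185 .105 67.5
```

```text
t 16.95 tcp [ 0.4711 -0.0189  0.1275] yaw 67.5 shift [ 0.009 -0.001  0.187] turn [-0.002 -0.007 -0.001] w 0.546 F [-0.1 -0.3 -1.3] g 61.9
```

Inside with no contact. Seat and release.

Emit:
move_arm(plan=[[[0, 0, 0.06, 0, 0, 0, 1], [0, 0, 0.06, 0, 0, 0, 1], [0, 0, 0.04, 0, 0, 0, 1], [0, 0, 0.02, 0, 0, 0, 1], [0, 0, 0.01, 0, 0, 0, 1], [0, 0, 0, 0, 0, 0, 1], [0, 0, 0, 0, 0, 0, 0.3], [0, 0, 0, 0, 0, 0, 0], [0, 0, 0, 0, 0, 0, 0], [0, 0, 0, 0, 0, 0, 0]]])

```text
time: 18.2
tool_pos: [0.4715, -0.019, 0.1054]
tool_rot: [0.0, 0.195, 0.981, 0.0]
contact_force: [0.6, 0.7, -1.0]
gripper_width: 1.003
grasp_force: 0.0
```

Emit:
move_arm(plan=[[[0, 0, -0.05, 0, 0, 0, 0], [0, 0, -0.15, 0, 0, 0, 0], [0, 0, -0.25, 0, 0, 0, 0], [0, 0, -0.3, 0, 0, 0, 0], [0, 0, -0.25, 0, 0, 0, 0], [0, 0, -0.1, 0, 0, 0, 0], [0, 0, -0.05, 0, 0, 0, 0], [0, 0, 0, 0, 0, 0, 0], [0, 0, 0, 0, 0, 0, 0], [0, 0, 0, 0, 0, 0, 0]]])

```text
time: 19.45
tool_pos: [0.471, -0.0188, 0.2422]
tool_rot: [-0.001, 0.195, 0.981, 0.0]
contact_force: [0.5, -0.5, 0.6]
gripper_width: 0.999
grasp_force: 0.0
```

```bash
python3 rims.py .132 .004;python3 rims.py .096 .004; python3 go.py .616 .064 .15 90
```

```text
[ 283  207   70   69 1311] [ 0.4736 -0.0215] d 0.0482 z 0.1324
[ 276  182   85   68 1108] [ 0.4723 -0.021 ] d 0.0659 z 0.0964
[292 230  53  24 197] [ 0.4758 -0.0224] d 0.0398 z 0.096
t 19.55 tcp [ 0.4712 -0.0189  0.2426] yaw 67.5 shift [-0.851  1.1    0.77 ] turn [-0.    -0.008 -2.619] w 1.0 F [-0.9 -0.8 -0.6] g 0.0
```

Emit:
move_arm(plan=[[[0, 0, 0, 0, 0, -0.65, 0], [0, 0, 0, 0, 0, -0.8, 0], [0, 0, 0, 0, 0, -0.8, 0], [0, 0, 0, 0, 0, -0.37, 0], [-0.15, 0.08, 0.1, 0, 0, 0, 0.2], [-0.3, 0.17, 0.18, 0, 0, 0, 0.3], [-0.34, 0.2, 0.2, 0, 0, 0, 0.4], [-0.25, 0.15, 0.17, 0, 0, 0, 0.4], [-0.13, 0.07, 0.1, 0, 0, 0, 0.4], [-0.04, 0.02, 0.02, 0, 0, 0, 0.4]]])

```text
time: 20.8
tool_pos: [0.6164, 0.0644, 0.1491]
tool_rot: [-0.002, -0.0, 1.0, -0.0]
contact_force: [0.3, -0.3, -0.2]
gripper_width: 0.602
grasp_force: 0.0
```

```bash
python3 go.py .616 .064 .15 90; python3 rims.py .02 .003
python3 - <<'E'
from h import *
f=grab("wrist"); P=cloud(f); cv2.imwrite("pics/w3.png",f["pixels"])
m=(abs(P[...,2]-.05)<.004)&(np.hypot(P[...,0]-.617,P[...,1]-.063)<.03); print(cv2.minAreaRect(P[m][:,:2].astype(np.float32)),m.sum())
E
python3 go.py .616 .064 .029 90
```

```text
t 20.8 tcp [0.6164 0.0644 0.1491] yaw 90.1 shift [ 0.003 -0.003 -0.008] turn [-0.    -0.021  0.007] w 0.602 F [ 0.3 -0.3 -0.2] g 0.0
[178   0  58  63 213] [ 0.4882 -0.0069] d 0.0512 z 0.0199
[414   0  40  23 229] [0.4744 0.1329] d 0.0244 z 0.0208
[613   0  27  72 472] [0.4904 0.2609] d 0.0424 z 0.0201
[ 275  191   84   82 2845] [0.6183 0.062 ] d 0.0606 z 0.0207
[402 225  74  55 257] [0.6362 0.1513] d 0.0614 z 0.02
[439 270  48  35 240] [0.66   0.1711] d 0.0418 z 0.0202
[618 342  22  52 304] [0.7324 0.3187] d 0.0463 z 0.0197
((0.6178382635116577, 0.06177788972854614), (0.03380834683775902, 0.011299870908260345), 0.21994967758655548) 895
t 20.9 tcp [0.6166 0.0639 0.1506] yaw 90.0 shift [4.000e-03 1.000e-03 1.014e+00] turn [-0.001 -0.006  0.003] w 0.598 F [-0.2 -0.   0.3] g 0.0
```

View pics/w3.png

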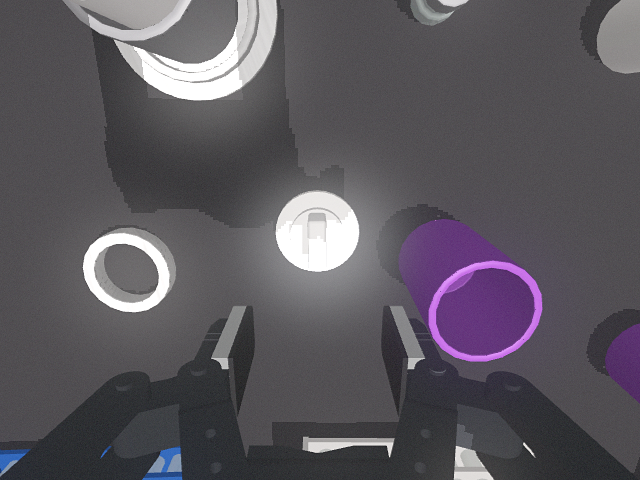

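Cover at (317,231) is centred, its bar runs along the tool's x. Descend and grasp.

Emit:
move_arm(plan=[[[0, 0, 0.1, 0, 0, 0, 0.4], [0, 0, 0.2, 0, 0, 0, 0.4], [0, 0, 0.25, 0, 0, 0, 0.4], [0, 0, 0.22, 0, 0, 0, 0.4], [0, 0, 0.13, 0, 0, 0, 0.4], [0, 0, 0.07, 0, 0, 0, 0.4], [0, 0, 0.03, 0, 0, 0, 0.4], [0, 0, 0, 0, 0, 0, 0.6], [0, 0, 0, 0, 0, 0, 1], [0, 0, 0, 0, 0, 0, 1]]])

```text
time: 22.15
tool_pos: [0.6175, 0.0639, 0.032]
tool_rot: [0.001, -0.0, 1.0, -0.0]
contact_force: [0.7, -1.1, 2.5]
gripper_width: 0.12
grasp_force: 61.2
```

```bash
python3 go.py .616 .064 .029 90
```

```text
t 22.15 tcp [0.6175 0.0639 0.032 ] yaw 90.0 shift [0.013 0.001 0.025] turn [-0.     0.013  0.001] w 0.12 F [ 0.7 -1.1  2.5] g 61.2
```

Emit:
move_arm(plan=[[[0, 0, 0, 0, 0, 0, 1], [0, 0, 0, 0, 0, 0, 1], [0, 0, 0, 0, 0, 0, 1], [0, 0, -0.05, 0, 0, 0, 1], [0, 0, -0.15, 0, 0, 0, 1], [0, 0, -0.3, 0, 0, 0, 1], [0, 0, -0.4, 0, 0, 0, 1], [0, 0, -0.3, 0, 0, 0, 1], [0, 0, -0.15, 0, 0, 0, 1], [0, 0, -0.05, 0, 0, 0, 1]]])

```text
time: 23.4
tool_pos: [0.6169, 0.0639, 0.2]
tool_rot: [0.001, -0.0, 1.0, -0.0]
contact_force: [-0.3, 0.6, -1.8]
gripper_width: 0.124
grasp_force: 60.6
```

```bash
python3 go.py .471 -.019 .185 90
python3 - <<'E'
from h import *
s=manip.state()["tool_pos"]; zb=s[2]-.029
f=grab("wrist"); P=cloud(f); cv2.imwrite("pics/w4.png",f["pixels"])
for z in (.02,.05):
  m=(abs(P[...,2]-zb-z)<.003)&(np.hypot(P[...,0]-s[0],P[...,1]-s[1])<.033); q=P[m]
  print(z,m.sum(),cv2.minEnclosingCircle(q[:,:2].astype(np.float32)),np.median(q[:,2])-s[2])
E
```

```text
t 23.4 tcp [0.6169 0.0639 0.2   ] yaw 90.0 shift [ 1.216 -0.691  0.124] turn [-0.     0.009  0.001] w 0.124 F [-0.3  0.6 -1.8] g 60.6
0.02 5043 ((0.6175271272659302, 0.06210492178797722), 0.0301906056702137) -0.011195234112422736
0.05 2620 ((0.6149948835372925, 0.06225801259279251), 0.019655440002679825) 0.018869588998864706
```

View pics/w4.png

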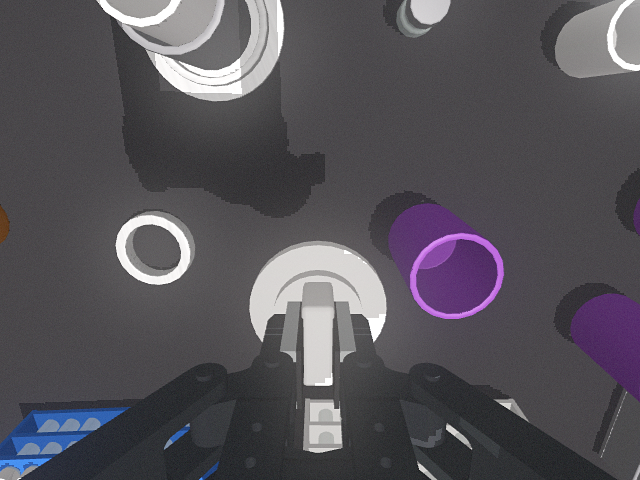

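Cover is held squarely (flange centre ~ (318,310)). Carry it over the liner.

Emit:
move_arm(plan=[[[0.05, -0.03, 0, 0, 0, 0, 1], [0.12, -0.07, 0, 0, 0, 0, 1], [0.18, -0.1, 0, 0, 0, 0, 1], [0.22, -0.13, 0, 0, 0, 0, 1], [0.22, -0.13, 0, 0, 0, 0, 1], [0.18, -0.1, 0, 0, 0, 0, 1], [0.13, -0.08, 0, 0, 0, 0, 1], [0.08, -0.04, 0, 0, 0, 0, 1], [0.03, -0.01, 0, 0, 0, 0, 1], [0, 0, 0, 0, 0, 0, 1]]])

```text
time: 24.7
tool_pos: [0.4714, -0.0189, 0.1988]
tool_rot: [0.0, -0.0, 1.0, 0.0]
contact_force: [1.2, 0.1, -0.4]
gripper_width: 0.124
grasp_force: 60.5
```

```bash
python3 go.py .472 -.0193 .15 90
python3 - <<'E'
from h import *
f=grab("top"); P=cloud(f); cv2.imwrite("pics/t4.png",cv2.resize(f["pixels"][200:360,270:430],None,fx=3,fy=3))
f=grab("wrist"); P=cloud(f)
m=(abs(P[...,2]-.096)<.004)&(np.hypot(P[...,0]-.47,P[...,1]+.019)<.05)
print("jacket",m.sum(),cv2.minEnclosingCircle(P[m][:,:2].astype(np.float32)))
s=manip.state()["tool_pos"]
m=(abs(P[...,2]-s[2]+.0112)<.003)&(np.hypot(P[...,0]-s[0],P[...,1]-s[1])<.034); print("flange",cv2.minEnclosingCircle(P[m][:,:2].astype(np.float32)))
E
```

```text
t 24.7 tcp [ 0.4714 -0.0189  0.1988] yaw 90.0 shift [-0.005 -0.004  0.406] turn [0.001 0.    0.001] w 0.124 F [ 1.2  0.1 -0.4] g 60.5
jacket 1566 ((0.47258248925209045, -0.020960861817002296), 0.03293889760971069)
flange ((0.4724564254283905, -0.02042306773364544), 0.030421093106269836)
```

Emit:
move_arm(plan=[[[-0.005, -0.005, 0.05, 0, 0, 0, 1], [0, 0, 0.06, 0, 0, 0, 1], [0, 0, 0.06, 0, 0, 0, 1], [0, 0, 0.05, 0, 0, 0, 1], [0, 0, 0.05, 0, 0, 0, 1], [0, 0, 0.04, 0, 0, 0, 1], [0, 0, 0.04, 0, 0, 0, 1], [0, 0, 0.03, 0, 0, 0, 1], [0, 0, 0.01, 0, 0, 0, 1], [0, 0, 0, 0, 0, 0, 1]]])

```text
time: 26.05
tool_pos: [0.4721, -0.0195, 0.1521]
tool_rot: [0.0, -0.0, 1.0, 0.0]
contact_force: [0.3, 0.8, -1.6]
gripper_width: 0.126
grasp_force: 60.5
```

```bash
python3 go.py .472 -.0193 .1495 90
```

```text
t 26.05 tcp [ 0.4721 -0.0195  0.1521] yaw 90.0 shift [0.001 0.002 0.022] turn [0.    0.    0.001] w 0.126 F [ 0.3  0.8 -1.6] g 60.5
```

Emit:
move_arm(plan=[[[0, 0, 0.01, 0, 0, 0, 1], [0, 0, 0.01, 0, 0, 0, 1], [0, 0, 0, 0, 0, 0, 1], [0, 0, 0, 0, 0, 0, 1], [0, 0, 0, 0, 0, 0, 0.6], [0, 0, 0, 0, 0, 0, 0.4], [0, 0, 0, 0, 0, 0, 0.4], [0, 0, 0, 0, 0, 0, 0.4], [0, 0, -0.05, 0, 0, 0, 0.2], [0, 0, -0.15, 0, 0, 0, 0]]])

```text
time: 27.3
tool_pos: [0.4714, -0.0194, 0.1736]
tool_rot: [-0.001, -0.0, 1.0, 0.0]
contact_force: [0.5, 0.0, 0.1]
gripper_width: 0.981
grasp_force: 0.0
```

Emit:
move_arm(plan=[[[0, 0, -0.2, 0, 0, 0, 0], [0, 0, -0.2, 0, 0, 0, 0], [0, 0, -0.15, 0, 0, 0, 0], [0, 0, -0.1, 0, 0, 0, 0], [0, 0, -0.05, 0, 0, 0, 0], [0, 0, 0, 0, 0, 0, 0], [0, 0, 0, 0, 0, 0, 0], [0, 0, 0, 0, 0, 0, 0], [0, 0, 0, 0, 0, 0, 0], [0, 0, 0, 0, 0, 0, 0]]])

```text
time: 28.55
tool_pos: [0.472, -0.0195, 0.2575]
tool_rot: [-0.0, -0.0, 1.0, 0.0]
contact_force: [-0.1, -0.4, -0.0]
gripper_width: 0.998
grasp_force: 0.0
```

```bash
python3 rims.py .138 .003;python3 rims.py .168 .003; python3 rims.py .096 .004;python3 go.py .65 -.08 .15 90
```

```text
[ 275  193   86   83 3043] [ 0.4733 -0.0215] d 0.0605 z 0.1387
[308 223  20  52 991] [ 0.4729 -0.0212] d 0.035 z 0.1685
[277 177  83  44 728] [ 0.4701 -0.0209] d 0.0657 z 0.0965
t 28.7 tcp [ 0.4721 -0.0195  0.2577] yaw 90.0 shift [-1.483 -0.504  0.898] turn [-0.     0.     0.001] w 0.997 F [ 0.3 -0.3 -0.6] g 0.0
```

Cover is home. Move to the ring, with fingers set at about 70 mm to measure the tip height there.

Emit:
move_arm(plan=[[[-0.05, -0.02, 0.03, 0, 0, 0, 0.15], [-0.15, -0.05, 0.08, 0, 0, 0, 0.15], [-0.22, -0.07, 0.12, 0, 0, 0, 0.15], [-0.26, -0.09, 0.16, 0, 0, 0, 0.15], [-0.26, -0.09, 0.16, 0, 0, 0, 0.15], [-0.22, -0.07, 0.14, 0, 0, 0, 0.15], [-0.17, -0.06, 0.1, 0, 0, 0, 0.15], [-0.1, -0.04, 0.07, 0, 0, 0, 0.15], [-0.05, -0.01, 0.04, 0, 0, 0, 0.15], [0, 0, 0, 0, 0, 0, 0.15]]])

```text
time: 29.95
tool_pos: [0.6495, -0.0794, 0.1494]
tool_rot: [-0.0, -0.0, 1.0, 0.0]
contact_force: [-0.3, -0.3, -0.4]
gripper_width: 0.849
grasp_force: 0.0
```

```bash
python3 go.py .65 -.08 .05 90; python3 rims.py .016 .004
python3 - <<'E'
from h import *
f=grab("wrist"); P=cloud(f); s=manip.state()["tool_pos"]; cv2.imwrite("pics/w5.png",f["pixels"])
m=(abs(P[...,1]-s[1])>.028)&(abs(P[...,1]-s[1])<.065)&(abs(P[...,0]-s[0])<.025)&(P[...,2]>.1)
z=P[m][:,2]-s[2]; print(m.sum(),np.percentile(z,[0,1,2,5,10,50]))
q=P[m]; q=q[q[:,2]-s[2]<np.percentile(z,2)+.004]; print(q[:,:2].min(0)-s[:2],q[:,:2].max(0)-s[:2])
E
```

```text
t 29.95 tcp [ 0.6495 -0.0794  0.1494] yaw 90.0 shift [-0.004 -0.006  0.829] turn [ 0.001 -0.004  0.002] w 0.849 F [-0.3 -0.3 -0.4] g 0.0
[ 366    0  105   26 1154] [ 0.5033 -0.0194] d 0.0636 z 0.0162
[ 86 163  50  63 381] [ 0.6247 -0.2312] d 0.0492 z 0.0161
[596 180  44  83 639] [0.645  0.1456] d 0.0611 z 0.0159
[ 271  187   90   87 2973] [ 0.6522 -0.0829] d 0.0662 z 0.0165
35745 [0.00761117 0.0135027  0.01632785 0.02250746 0.03128399 0.06290505]
[-0.01227358 -0.05147973] [0.01086669 0.04787606]
```

View pics/w5.png

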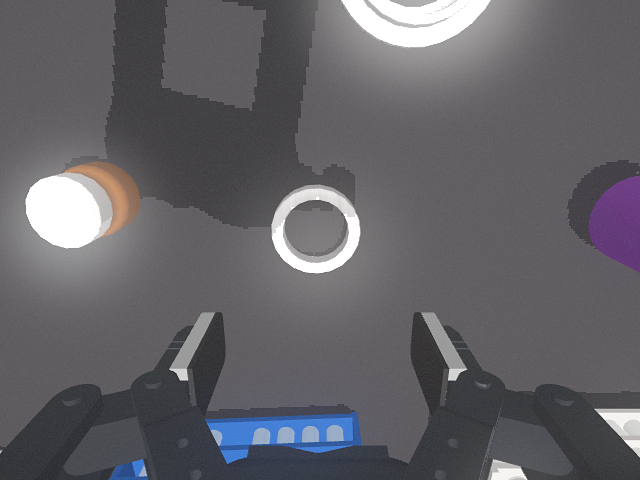

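Ring at (316,229), centred between the fingers, tips ~8 mm behind the TCP at this opening.

Emit:
move_arm(plan=[[[-0.01, -0.01, 0.1, 0, 0, 0, 0.1], [0, 0, 0.2, 0, 0, 0, 0.1], [0, 0, 0.26, 0, 0, 0, 0.1], [0, 0, 0.24, 0, 0, 0, 0.1], [0, 0, 0.18, 0, 0, 0, 0.1], [0, 0, 0.12, 0, 0, 0, 0.1], [0, 0, 0.07, 0, 0, 0, 0.1], [0, 0, 0.03, 0, 0, 0, 0.1], [0, 0, 0, 0, 0, 0, 0.1], [0, 0, 0, 0, 0, 0, 0.1]]])

```text
time: 31.3
tool_pos: [0.6516, -0.0809, 0.0067]
tool_rot: [0.001, -0.0, 1.0, -0.0]
contact_force: [0.6, 0.0, 0.6]
gripper_width: 0.901
grasp_force: 0.0
```

```bash
python3 go.py .651 -.081 -.004 90
```

```text
t 31.3 tcp [ 0.6516 -0.0809  0.0067] yaw 90.0 shift [ 0.005 -0.001  0.089] turn [-0.003  0.01   0.001] w 0.901 F [0.6 0.  0.6] g 0.0
```

Emit:
move_arm(plan=[[[0, 0, 0.03, 0, 0, 0, 0.1], [0, 0, 0.03, 0, 0, 0, 0.1], [0, 0, 0.02, 0, 0, 0, 0.1], [0, 0, 0, 0, 0, 0, 0.1], [0, 0, 0, 0, 0, 0, 0.2], [0, 0, 0, 0, 0, 0, 0.5], [0, 0, 0, 0, 0, 0, 1], [0, 0, 0, 0, 0, 0, 1], [0, 0, 0, 0, 0, 0, 1], [0, 0, 0, 0, 0, 0, 1]]])

```text
time: 32.55
tool_pos: [0.6517, -0.0809, -0.0029]
tool_rot: [0.001, -0.0, 1.0, -0.0]
contact_force: [-0.3, 1.2, 5.3]
gripper_width: 0.741
grasp_force: 66.3
```

```bash
python3 go.py .651 -.081 -.004 90
```

```text
t 32.55 tcp [ 0.6517 -0.0809 -0.0029] yaw 90.0 shift [ 0.006 -0.001  0.009] turn [-0.003  0.011  0.001] w 0.741 F [-0.3  1.2  5.3] g 66.3
```

Emit:
move_arm(plan=[[[0, 0, -0.05, 0, 0, 0, 1], [0, 0, -0.1, 0, 0, 0, 1], [0, 0, -0.1, 0, 0, 0, 1], [0, 0, -0.1, 0, 0, 0, 1], [0, 0, -0.1, 0, 0, 0, 1], [0, 0, -0.05, 0, 0, 0, 1], [0, 0, 0, 0, 0, 0, 1], [0, 0, 0, 0, 0, 0, 1], [0, 0, 0, 0, 0, 0, 1], [0, 0, 0, 0, 0, 0, 1]]])

```text
time: 33.8
tool_pos: [0.6506, -0.0806, 0.0556]
tool_rot: [-0.0, -0.0, 1.0, 0.0]
contact_force: [-0.0, -0.7, -1.4]
gripper_width: 0.744
grasp_force: 65.9
```

```bash
python3 go.py .651 -.081 -.004 90
python3 - <<'E'
from h import *
f=grab("wrist"); P=cloud(f); s=manip.state()["tool_pos"]; cv2.imwrite("pics/w6.png",f["pixels"])
d=P-s
m=(np.hypot(d[...,0],d[...,1])<.036)&(abs(d[...,1])<.029)&(d[...,2]>-.01)&(d[...,2]<.04)&(P[...,2]>.03)
q=d[m]; v,u=np.nonzero(m); print(len(q),u.min(),u.max(),v.min(),v.max(),np.percentile(q[:,2],[5,25,50,75,95]))
t=q[q[:,2]>np.percentile(q[:,2],40)]; A=np.c_[t[:,:2],np.ones(len(t))]; print("plane",np.linalg.lstsq(A,t[:,2],rcond=None)[0]); print("x",t[:,0].min(),t[:,0].max())
E
```

```text
t 33.8 tcp [ 0.6506 -0.0806  0.0556] yaw 90.0 shift [-0.004 -0.003  0.497] turn [ 0.001 -0.005  0.001] w 0.744 F [-0.  -0.7 -1.4] g 65.9
14212 240 404 254 422 [0.0071873  0.01494742 0.01886131 0.01949737 0.02015143]
plane [-0.00090641 -0.00095139  0.01940168]
x -0.03212555145362017 0.03389976228254232
```

View pics/w6.png

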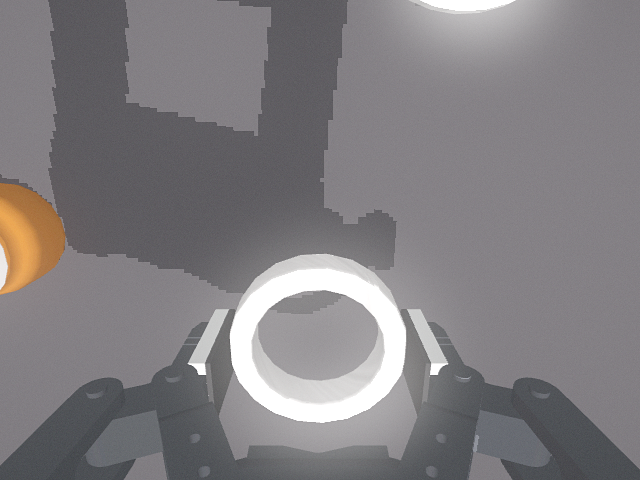

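Ring is held flat, centred at (318,338). Lift, then carry.

Emit:
move_arm(plan=[[[0, 0, -0.08, 0, 0, 0, 1], [0, 0, -0.15, 0, 0, 0, 1], [0, 0, -0.22, 0, 0, 0, 1], [0, 0, -0.22, 0, 0, 0, 1], [0, 0, -0.2, 0, 0, 0, 1], [0, 0, -0.15, 0, 0, 0, 1], [0, 0, -0.08, 0, 0, 0, 1], [0, 0, -0.03, 0, 0, 0, 1], [0, 0, 0, 0, 0, 0, 1], [0, 0, 0, 0, 0, 0, 1]]])

```text
time: 35.1
tool_pos: [0.6503, -0.0806, 0.1904]
tool_rot: [-0.001, -0.0, 1.0, 0.0]
contact_force: [-0.5, -0.6, -1.2]
gripper_width: 0.746
grasp_force: 65.9
```

Emit:
move_arm(plan=[[[0.06, 0.02, 0, 0, 0, 0, 1], [0.15, 0.05, 0, 0, 0, 0, 1], [0.22, 0.08, 0, 0, 0, 0, 1], [0.26, 0.09, 0, 0, 0, 0, 1], [0.26, 0.09, 0, 0, 0, 0, 1], [0.22, 0.08, 0, 0, 0, 0, 1], [0.17, 0.05, 0, 0, 0, 0, 1], [0.1, 0.03, 0, 0, 0, 0, 1], [0.05, 0.02, 0, 0, 0, 0, 1], [0, 0, 0, 0, 0, 0, 1]]])

```text
time: 36.35
tool_pos: [0.4721, -0.0195, 0.1918]
tool_rot: [0.0, -0.0, 1.0, -0.0]
contact_force: [-0.7, -0.5, -0.5]
gripper_width: 0.743
grasp_force: 65.9
```

```bash
python3 go.py .472 -.0195 .136 90
python3 - <<'E'
from h import *
f=grab("wrist"); P=cloud(f); s=manip.state()["tool_pos"]
d=P-s
m=(np.hypot(d[...,0],d[...,1])<.037)&(abs(d[...,1])<.029)&(abs(d[...,2]-.0194)<.003); q=P[m]
print("ring x mid",(q[:,0].min()+q[:,0].max())/2, "z",np.median(q[:,2]))
i=q[abs(q[:,0]-s[0])<.008]; y=i[:,1]; print("ring inner y",y[y>s[1]].min(),y[y<s[1]].max(),(y[y>s[1]].min()+y[y<s[1]].max())/2)
for z in(.168,.138):
  m=(abs(P[...,2]-z)<.004)&(np.hypot(d[...,0],d[...,1])<.035); q=P[m]; print(z,len(q),q.min(0),q.max(0)) if len(q) else 0
E
python3 go.py .472 -.0195 .136 90
```

```text
t 36.35 tcp [ 0.4721 -0.0195  0.1918] yaw 90.0 shift [0.001 0.    0.465] turn [-0.001  0.003  0.002] w 0.743 F [-0.7 -0.5 -0.5] g 65.9
ring x mid 0.47326276865294525 z 0.2112408888654877
ring inner y 0.0011414463520981206 -0.043346232916880306 -0.021102393282391094
0.168 948 [ 0.46867422 -0.02723948  0.16555328] [ 0.49022027 -0.01525951  0.17062444]
0.138 3689 [ 0.44305811 -0.05107867  0.13408594] [0.50228562 0.00861469 0.14199917]
t 36.4 tcp [ 0.4724 -0.0196  0.1919] yaw 90.0 shift [0.003 0.001 0.465] turn [-0.001  0.003  0.001] w 0.743 F [ 1.   0.5 -1.4] g 65.9
```

Emit:
move_arm(plan=[[[0, 0, 0.05, 0, 0, 0, 1], [0, 0, 0.08, 0, 0, 0, 1], [0, 0, 0.08, 0, 0, 0, 1], [0, 0, 0.07, 0, 0, 0, 1], [0, 0, 0.06, 0, 0, 0, 1], [0, 0, 0.05, 0, 0, 0, 1], [0, 0, 0.04, 0, 0, 0, 1], [0, 0, 0.02, 0, 0, 0, 1], [0, 0, 0.01, 0, 0, 0, 1], [0, 0, 0, 0, 0, 0, 1]]])

```text
time: 37.65
tool_pos: [0.4722, -0.0195, 0.1366]
tool_rot: [0.0, -0.0, 1.0, -0.0]
contact_force: [-0.5, -0.3, -0.4]
gripper_width: 0.746
grasp_force: 65.9
```

```bash
python3 go.py .472 -.0195 .1348 90
```

```text
t 37.65 tcp [ 0.4722 -0.0195  0.1366] yaw 90.0 shift [0.001 0.    0.015] turn [-0.     0.002  0.001] w 0.746 F [-0.5 -0.3 -0.4] g 65.9
```

Emit:
move_arm(plan=[[[0, 0, 0.01, 0, 0, 0, 1], [0, 0, 0.005, 0, 0, 0, 1], [0, 0, 0, 0, 0, 0, 1], [0, 0, 0, 0, 0, 0, 0.2], [0, 0, 0, 0, 0, 0, 0], [0, 0, 0, 0, 0, 0, 0], [0, 0, 0, 0, 0, 0, 0], [0, 0, -0.05, 0, 0, 0, 0], [0, 0, -0.15, 0, 0, 0, 0], [0, 0, -0.2, 0, 0, 0, 0]]])

```text
time: 38.9
tool_pos: [0.472, -0.0195, 0.184]
tool_rot: [-0.0, -0.0, 1.0, 0.0]
contact_force: [0.5, 0.0, 0.2]
gripper_width: 0.996
grasp_force: 0.0
```

Emit:
move_arm(plan=[[[0, 0, -0.25, 0, 0, 0, 0], [0, 0, -0.25, 0, 0, 0, 0], [0, 0, -0.15, 0, 0, 0, 0], [0, 0, -0.1, 0, 0, 0, 0], [0, 0, -0.05, 0, 0, 0, 0], [0, 0, 0, 0, 0, 0, 0], [0, 0, 0, 0, 0, 0, 0], [0, 0, 0, 0, 0, 0, 0], [0, 0, 0, 0, 0, 0, 0], [0, 0, 0, 0, 0, 0, 0]]])

```text
time: 40.15
tool_pos: [0.472, -0.0195, 0.2785]
tool_rot: [-0.0, -0.0, 1.0, 0.0]
contact_force: [0.4, 0.2, -0.1]
gripper_width: 1.0
grasp_force: 0.0
```

```bash
for z in .154 .168 .138 .096; do python3 rims.py $z .003; done; python3 go.py .472 -.0195 .2 90
python3 - <<'E'
from h import *
cv2.imwrite("pics/s9.png",grab("scene")["pixels"])
E
```

```text
[ 272  188   92   89 3100] [ 0.4735 -0.0212] d 0.0659 z 0.1545
[309 214  18  49 854] [ 0.4729 -0.0213] d 0.0347 z 0.1685
[286 201  64  57 757] [ 0.4749 -0.0213] d 0.0481 z 0.1387
[281 174  75  31 533] [ 0.4635 -0.0209] d 0.0628 z 0.0964
t 40.35 tcp [ 0.4721 -0.0195  0.2787] yaw 90.0 shift [0.001 0.    0.656] turn [-0.    -0.     0.002] w 0.997 F [-0.3 -0.  -0. ] g 0.0
```

View pics/s9.png

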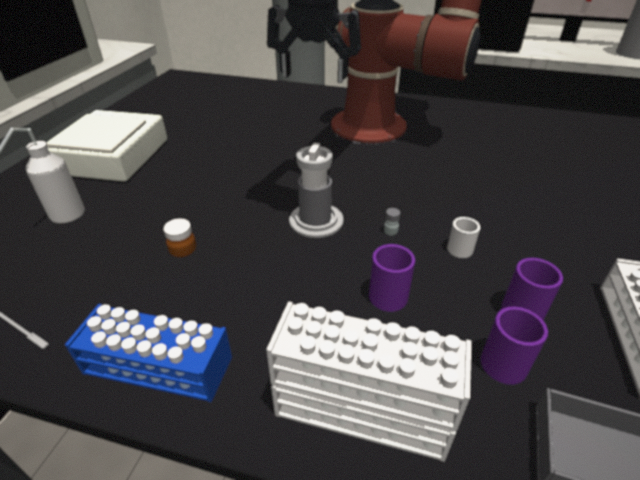

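The vessel stands fully assembled at (315,190), upright, with bystanders unmoved and the gripper clear.

```bash
python3 -c "
from plant import manip
print(manip.job_done())"
```

```text
the job is handed in; nothing more can be done
None
```

The vessel is assembled in the stand (jacket, tall liner, cover, ring), with every part measured at its home height, the bystanders untouched and the gripper clear; I handed the job in after about 40 s of robot time, and no verdict was returned.

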